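# Raise and lock the stall's telescopic display stand

## Robot

A 7-joint arm with a two-finger parallel gripper is mounted at the origin on the work surface. World frame = base frame: x ahead of the robot, y to its left, z up, the work surface at z = 0. Lengths are in m, angles in rad, forces in N, time in s.
With the tool pointing down it reaches from about 0.4 to 0.85 m from the base axis. Payload 10.4 kg.
Tool frame: the origin (TCP) lies on the front face of the gripper's body, between the roots of the fingers; the fingertips stand 70 mm ahead of it and the grasp point (between the pads) lies 51 mm ahead of it (env.grip_point_offset is the distance from the TCP to the grasp point, in m); z points along the fingers, y is the line along which they close (so a half turn about z gives the same grasp; the last joint's range is limited). The gripper opens to 87 mm and grips with 3 to 60 N. Pads are 19 mm wide; open, the fingers measure 117 mm over their backs; the gripper's body (75 mm by 190 mm) begins 51 mm behind the grasp point.
Start: joints at [-1.217, 0.332, -0.065, 1.46, 0.022, 1.35, -0.088], TCP at [0.23, 0.581, 0.292] pointing down, gripper open.
Joint ranges: [-2.6, 2.6], [-0.5, 2.12], [-1.47, 1.34], [0.16, 2.42], [-1.27, 4.41], [0.06, 2.06], [-2.6, 2.6]. Speed limits (rad/s): [2.22, 2.22, 2.79, 2.79, 3.14, 3.14, 3.14].

## Interface

Orientations are given as a 3x3 rotation matrix whose columns are the frame's x, y, z axes.
In Python, from bench import observe, imaging, order, env gives the robot as it stands.
- The arm moves only by the shell command python3 -m pendant 'ROWS' [FORCE]. ROWS is JSON, a list of rows, each an object of numbers: "ax", "ay", "az": the turn, a rotation vector about the tool's x, y, z in degrees; "tx", "ty", "tz": the shift along the tool's x, y, z in mm; "jaw": the opening, from 0 (shut) to 1 (fully open). A call has 1 to 20 rows; each row is the pose to reach, as a shift and turn from the pose commanded when the call began, along the tool's axes at that moment; what a row does not reach only later rows make up. A row lasts 1/8 s, in which the tool goes at most 62.5 mm and 10.7 degrees, less where a joint would pass 70% of its speed; a pose out of reach is approached as far as the arm can. A call with a gripper value outside its range is refused whole. The fingers move at their own pace and stop on an object; FORCE is the grip in N (left out, the last holds). Time passes only in rows, so rows that repeat a pose let the fingers close. It gives the time, the measured TCP pose, the force, the opening and the grip force at its end, in the units of the state.
- observe(): the state, without advancing time (a new reading comes with each control period).
- imaging.get_image(name): name is "scene" or "top" or "wrist"; returns a dict with "img" (420x560x3 uint8, red, green, blue), "fx", "fy", "cx", "cy" (pixels), "origin" and "orientation" of the camera in the world. Camera axes: x right, y up, looking along -z (the intrinsics and any distortion apply to the point x, -y, -z); pixel columns grow to the right and rows downward; lengths in m; the calibration is good to about 2 mm. A picture is of the moment at which its call begins. There is no depth.
- order.sign_off(): hands the job in; it is judged then, once.
The state is a dict: "t": time; "joints": joint angles; "joint_velocities": joint speeds; "effort": joint torques, N m; "tool_pos": TCP position; "ee_rot": TCP orientation; "wrist_force": force on the tool from outside, world axes, zero at the start; "ft_torque": the same for the moment, N m; "grip_width": finger opening in m; "grasp_force": force on a finger pad.
Only numpy, scipy, OpenCV 4.12 (cv2) and the standard library are available. Lean on these libraries where they do the work, as an engineer would, in place of code of your own. Each camera call takes 0.05 s, during which the arm holds its last target. There are 200 camera calls.

## Task

Raise the telescopic display stand on the stall table so that wares can hang from it: twist its wooden T-bar anticlockwise (seen from above) to unlock it, draw it straight up until you feel the spring buffer inside push back, then, without forcing it, twist it clockwise all the way back so that it locks at that height. Let go so that it stands by itself, and leave the other wares on the table where they are.

Things in the scene. Friction and masses are not known exactly. Their poses are not given: they have to be found in the camera images.
- stand: Fixed display stand: dark steel base plate 170 x 170 x 16 mm, aluminium housing tube 49 mm in diameter, black collar 58 mm in diameter, its top 164 mm above the table. Origin: centre of the base's underside, on the table, on the tube's axis; z up, x towards the white (locked) dot on the collar. Fast to the table.
- tbar: Pale wooden T-bar on top of the telescoping mast; origin at its centre, on the tube's axis. 130 mm long (x, to the red ball), 16 mm wide (y), 26 mm high (z, up). Grip its middle from above, across the 16 mm. Centre 207 mm above the table when down; rises with mast_rod. Below it a 12 mm rod with a 22 mm washer. Mast 0.25 to 0.4 kg, about 1.3 N sliding friction: unlocked, it sinks if let go.
- red_tip (a point): Centre of the red ball, 20 mm in diameter, on one end of the T-bar, 70 mm from the tube's axis. Locked, it stands over the white dot on the collar; over the green dot (1.05 rad anticlockwise of it) the mast is free to slide.
- mast_rod (a joint): How far the mast is drawn up, m: 0 fully down (start), at most about 0.11. A spring buffer hidden in the housing stops it: height unknown, first touch anywhere from 0.05 to 0.09. It pushes back with 5 N at first touch, 0.7 N more per mm, and is solid after 13 mm. Leave it down (3 mm of play) while unlocking.
- mast (a joint): Twist of the mast, rad, growing anticlockwise seen from above: 0 locked (start 0 to 0.12), free to slide from 0.75 to 1.4 (end stop); other end stop -0.12. Turning takes about 0.05 N m. A key inside, 15 mm off the axis, meets ribs at other heights: 0.45 N m against one is 30 N.
- collar_top (a point): Centre of the black collar's top, 164 mm above the table. About the lock inside: the mast can be twisted back only from 1.5 mm below the buffer's first touch to 3.5 mm above it (buffer pressed 3.5 mm); elsewhere a rib blocks it. Locked and let go, the mast settles onto the notch's floor, 1.5 mm below first touch.
- horseshoe_mid (a point): Bystander: iron horseshoe, about 125 x 120 mm and 16 mm thick, lying on the table, point at its centre.
- brass_cup_mid (a point): Bystander: brass cup 66 mm across, 75 mm high, point at its centre half-way up.
- oil_tin_mid (a point): Bystander: red tin can 52 mm across, 95 mm high, point at its centre half-way up.
Not all that is in view belongs to the job. There is more than one size of the stand; the job needs the larger.

How it is judged:
By the outcome, as a careful person would: the job done as asked, in the order asked, and still so for the second after the job is handed in, with the robot touching nothing.
It also fails if it takes over 45 s, if anything falls off the work surface, if the arm or the gripper's body presses on something with over 40 N, if the wrist force passes 120 N, or if a joint passes its speed limit or range.

## Working session

There is one attempt and no reset: what is moved stays moved. The work goes in short steps, Python scripts to look and compute and a shell command to move; the robot and the scene stay as the last step left them, time stands still between calls to the robot, and variables do not carry over. Pictures are saved under pics/ and viewed, at most 10 in all, crops included, and the job is handed in when it is done.

```bash
mkdir -p pics; ls; python3 - <<'E'
from bench import observe, imaging, order, env
import cv2, numpy as np, pickle
ims={}
for n in ("scene","top"):
    d=imaging.get_image(n); ims[n]=d
    print(n,{k:np.round(v,4).tolist() for k,v in d.items() if k!="img"}, [k for k in d])
    cv2.imwrite(f"pics/{n}0.png",d["img"][:,:,::-1])
pickle.dump(ims,open("ims0.pkl","wb"))
s=observe(); print({k:np.round(v,3).tolist() for k,v in s.items()}, env.grip_point_offset)
E
```

```text
pics
scene {'fx': 483.0972, 'fy': 483.0972, 'cx': 280.7171, 'cy': 214.8131, 'origin': [1.3248, 0.1395, 0.957], 'orientation': [[-0.0633, -0.7315, 0.6788], [0.998, -0.0456, 0.044], [-0.0012, 0.6803, 0.733]]} ['img', 'fx', 'fy', 'cx', 'cy', 'origin', 'orientation']
top {'fx': 477.5272, 'fy': 477.5272, 'cx': 280.9671, 'cy': 210.2942, 'origin': [0.2928, 0.0836, 1.2937], 'orientation': [[-0.0051, 0.9754, -0.2205], [-1.0, -0.0056, -0.0017], [-0.0029, 0.2205, 0.9754]]} ['img', 'fx', 'fy', 'cx', 'cy', 'origin', 'orientation']
{'t': 0.1, 'joints': [-1.217, 0.333, -0.065, 1.461, 0.022, 1.35, -0.089], 'joint_velocities': [0.001, -0.001, -0.001, -0.001, 0.0, -0.0, -0.001], 'effort': [0.001, -62.455, 0.024, -39.071, -0.062, 0.037, 0.0], 'tool_pos': [0.23, 0.581, 0.292], 'ee_rot': [[-0.93, 0.368, -0.0], [0.368, 0.93, -0.001], [-0.0, -0.001, -1.0]], 'wrist_force': [0.058, -1.17, -0.463], 'ft_torque': [0.007, -0.048, 0.01], 'grasp_force': 0.0, 'grip_width': 0.087} 0.051
```

View pics/scene0.png

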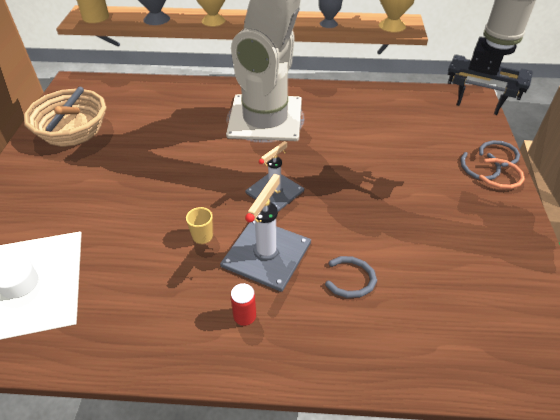

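View pics/top0.png

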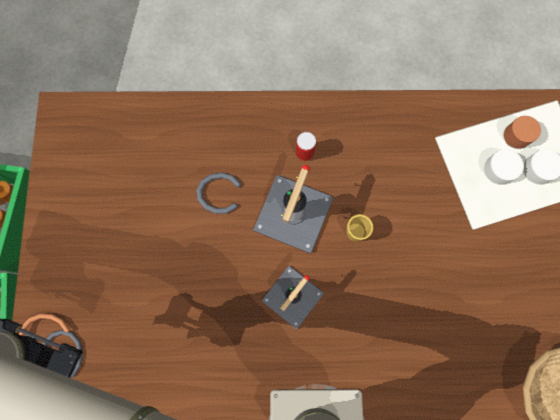

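Two stands are in view. The larger has its base at scene (267,252) / top (293,212). The smaller is at scene (275,190) / top (293,296) and its plate is about 2/3 the size. The larger plate should measure 170 mm, so I'll check that, locate the red ball and bar, and confirm with a crop.

```bash
cat > h.py <<'E'
import numpy as np, cv2
def ray(d,u,v):
    r=np.array([(u-d["cx"])/d["fx"],-(v-d["cy"])/d["fy"],-1.]); r=np.array(d["orientation"])@r
    return np.array(d["origin"]),r/np.linalg.norm(r)
def plane(d,u,v,z):
    o,r=ray(d,u,v); return o+r*(z-o[2])/r[2]
def two(a,ua,b,ub):
    A,r=ray(a,*ua);B,s=ray(b,*ub)
    t=np.linalg.lstsq(np.c_[r,-s],B-A,rcond=None)[0]
    P=A+r*t[0];Q=B+s*t[1]; return (P+Q)/2,np.linalg.norm(P-Q)
def blobs(d,lo,hi,box,amin=8):
    x0,y0,x1,y1=box; hsv=cv2.cvtColor(d["img"],cv2.COLOR_RGB2HSV)
    m=cv2.inRange(hsv,np.array(lo),np.array(hi)); k=np.zeros_like(m);k[y0:y1,x0:x1]=m[y0:y1,x0:x1]
    n,l,st,c=cv2.connectedComponentsWithStats(k)
    return [(c[i].round(2).tolist(),int(st[i,4]),st[i,:4].tolist()) for i in range(1,n) if st[i,4]>=amin],l
E
python3 - <<'E'
import pickle; from h import *
ims=pickle.load(open("ims0.pkl","rb")); S,T=ims["scene"],ims["top"]
for d,n,bx in((S,"S",(225,165,320,290)),(T,"T",(250,160,335,255))):
    print(n,"red",blobs(d,(0,200,110),(6,255,255),bx)[0])
    print(n,"wood",blobs(d,(13,60,170),(25,200,255),bx,40)[0])
    print(n,"green",blobs(d,(45,100,60),(85,255,255),bx,1)[0])
    k=blobs(d,(95,20,30),(130,140,130),bx,300); print(n,"plate",k[0])
    l=k[1]; i=np.argmax(np.bincount(l.ravel())[1:])+1
    p=cv2.boxPoints(cv2.minAreaRect(cv2.findContours((l==i).astype(np.uint8),0,2)[0][0])) 
    W=np.array([plane(d,*q,.016) for q in p]); print(p.round(1).tolist(),W.round(4).tolist(),W.mean(0).round(4),np.linalg.norm(W-np.roll(W,1,0),axis=1).round(3))
c=np.hstack([cv2.resize(d["img"][y:y+110,x:x+90],None,fx=4.4,fy=5.4*0+4.4,interpolation=cv2.INTER_CUBIC) for d,x,y in((S,225,172),(T,252,155))])
cv2.imwrite("pics/crop1.png",c[:,:,::-1]); print(c.shape)
E
```

```text
S red []
S wood [([265.13, 198.0], 293, [248, 175, 32, 47])]
S green [([276.0, 165.0], 3, [275, 165, 3, 1]), ([270.29, 215.5], 14, [269, 214, 4, 4])]
S plate [([284.19, 194.39], 543, [268, 176, 36, 44]), ([246.24, 253.95], 519, [225, 244, 54, 19])]
[[255.39999389648438, 200.8000030517578], [285.8999938964844, 171.3000030517578], [303.5, 189.5], [273.0, 219.0]] [[0.4054, 0.0107, 0.016], [0.2805, 0.0871, 0.016], [0.3531, 0.1405, 0.016], [0.4696, 0.0637, 0.016]] [0.3772 0.0755 0.016 ] [0.083 0.146 0.09  0.139]
T red [([306.0, 166.8], 15, [303, 165, 6, 5])]
T wood [([294.65, 194.53], 381, [281, 169, 27, 52])]
T green [([288.62, 192.38], 13, [287, 191, 4, 4])]
T plate []
[[295.8999938964844, 199.1999969482422], [330.70001220703125, 194.5], [333.79998779296875, 217.39999389648438], [299.0, 222.10000610351562]] [[0.6127, 0.0445, 0.016], [0.6256, -0.0517, 0.016], [0.561, -0.0584, 0.016], [0.5483, 0.0367, 0.016]] [ 0.5869 -0.0072  0.016 ] [0.065 0.097 0.065 0.096]
(484, 792, 3)
```

View pics/crop1.png

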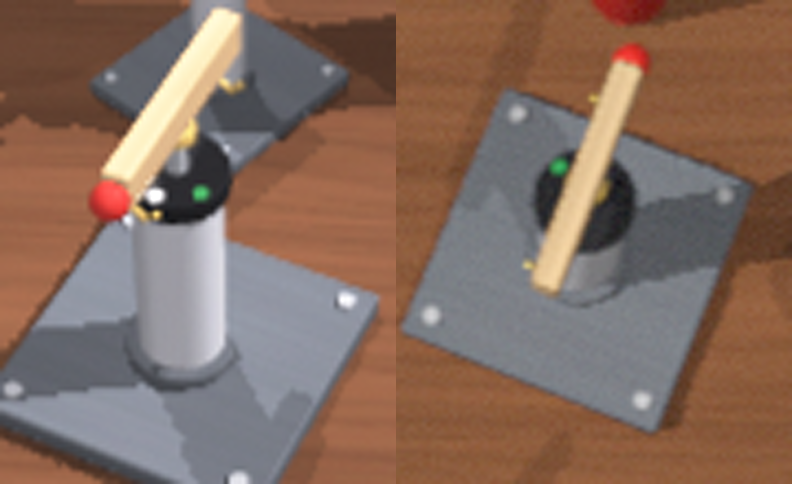

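The crop confirms the larger stand: tall tube, black collar with the white dot under the red ball and the green dot anticlockwise of it. The ball is at scene (249.8,217.5) and top (305.4,168.6). The plate corners in top are about (277,175.5), (332.5,197), (311,253) and (253.6,229.3).

```bash
python3 - <<'E'
import pickle; from h import *
ims=pickle.load(open("ims0.pkl","rb")); S,T=ims["scene"],ims["top"]
W=np.array([plane(T,*q,.016) for q in [(277,175.5),(332.5,197),(310.9,253.2),(253.6,229.3)]]); print("plate",W.round(4).tolist(),W.mean(0),np.linalg.norm(W-np.roll(W,1,0),axis=1))
r,e=two(S,(249.8,217.5),T,(305.4,168.6)); print("ball",r,e)
print("ball planes",plane(S,249.8,217.5,.207),plane(T,305.4,168.6,.207))
g,e=two(S,(270.29,215.5),T,(288.62,192.38)); print("green",g,e,plane(S,270.29,215.5,.164),plane(T,288.62,192.38,.164))
w=plane(S,225+155/4.4,172+196/4.4,.164); print("white",w)
# bar direction from top-face ends in top view, top face z=.220
f=lambda x,y:plane(T,252+(x-396)/4.4,155+y/4.4,.220)
a,b=f(629,68),f(546,280); print("bar",a,b,(a+b)/2,np.linalg.norm(a-b)); d=(a-b)[:2]; print(np.degrees(np.arctan2(d[1],d[0])))
# collar outline top view
bl=blobs(T,(0,0,0),(180,255,45),(270,180,310,220),30); print(bl[0])
for n,d,bx in(("S",S,(240,195,290,240)),("T",T,(270,180,310,220))):
    print(n,blobs(d,(0,0,0),(180,255,60),bx,20)[0])
cs=[plane(T,252+(x-396)/4.4,155+y/4.4,.164) for x,y in((534,197),(635,197),(585,250))]; print(cs)
E
```

```text
plate [[0.6812, 0.0964, 0.016], [0.6185, -0.0566, 0.016], [0.463, 0.006, 0.016], [0.5291, 0.1605, 0.016]] [0.57295408 0.05155709 0.016     ] [0.16507481 0.16533285 0.16760266 0.168101  ]
ball [0.64031375 0.0282053  0.20517853] 0.0029809731692488203
ball planes [0.64196247 0.02996972 0.207     ] [0.63988126 0.02681264 0.207     ]
green [0.59318154 0.06764925 0.16316336] 0.002125478855052021 [0.59391736 0.06878698 0.164     ] [0.5930343  0.06660116 0.164     ]
white [0.5984849  0.04661515 0.164     ]
bar [0.63117949 0.02861244 0.22      ] [0.51585367 0.07378731 0.22      ] [0.57351658 0.05119987 0.22      ] 0.12385803847526124
-21.39103135807347
[([302.21, 201.4], 63, [298, 193, 8, 18])]
S [([269.2, 214.02], 175, [261, 204, 16, 19])]
T [([300.61, 203.08], 121, [294, 192, 12, 20]), ([285.91, 198.8], 44, [284, 194, 6, 12])]
[array([0.5744782 , 0.07957368, 0.164     ]), array([0.57415127, 0.02363271, 0.164     ]), array([0.54423731, 0.05167238, 0.164     ])]
```

Stand axis ≈ (0.5745, 0.0515): plate centre, bar centre and collar agree within 2 mm. Ball height is 0.205 m at radius 0.0705 m, and the bar's yaw is ≈ −20.5°. The tool's y already lies across the bar to within 1–2°. I'll move above it, keeping 40 mm extra height.

```bash
python3 -m pendant '[{"tz":-20,"tx":-15,"ty":-11},{"tz":-30,"tx":-50,"ty":-36},{"tz":-30,"tx":-98,"ty":-70},{"tz":-30,"tx":-146,"ty":-104},{"tz":-30,"tx":-194,"ty":-138},{"tz":-30,"tx":-242,"ty":-172},{"tz":-30,"tx":-290,"ty":-206},{"tz":-30,"tx":-338,"ty":-240},{"tz":-30,"tx":-386,"ty":-274},{"tz":-30,"tx":-434,"ty":-308},{"tz":-30,"tx":-478,"ty":-339},{"tz":-30,"tx":-504,"ty":-358,"az":-1},{"tz":-30,"tx":-515,"ty":-366,"az":-1},{"tz":-30,"tx":-515,"ty":-366,"az":-1},{"tz":-30,"tx":-515,"ty":-366,"az":-1},{"tz":-30,"tx":-515,"ty":-366,"az":-1}]'
python3 - <<'E'
from bench import observe, imaging
import cv2, pickle, numpy as np; from h import *
s=observe(); print({k:np.round(s[k],4).tolist() for k in("joints","tool_pos","ee_rot","wrist_force")})
d=imaging.get_image("wrist"); pickle.dump(d,open("w1.pkl","wb")); cv2.imwrite("pics/w1.png",d["img"][:,:,::-1])
print(np.round(d["origin"],3),np.round(d["orientation"],3).tolist(),d["fx"])
def px(P):
    q=np.array(d["orientation"]).T@(np.array(P)-d["origin"]); return d["cx"]-d["fx"]*q[0]/q[2], d["cy"]+d["fy"]*q[1]/q[2]
print("expected ball px",px([.640,.0277,.207]),"axis top",px([.5745,.0515,.220]))
print(blobs(d,(0,180,110),(8,255,255),(0,0,560,420),100)[0])
E
```

```text
{'joints': [-1.2166, 0.3328, -0.0647, 1.4608, 0.0216, 1.3499, -0.0885], 'tool_pos': [0.2299, 0.5809, 0.2915], 'ee_rot': [[-0.9299, 0.3679, -0.0004], [0.3679, 0.9298, -0.0012], [-0.0001, -0.0013, -1.0]], 'wrist_force': [0.0576, -1.1702, -0.4627]}
[0.154 0.611 0.383] [[0.368, -0.889, -0.274], [0.93, 0.351, 0.11], [-0.002, -0.296, 0.955]] 326.56424926480213
expected ball px (np.float64(-43.71096865016921), np.float64(733.3577726990491)) axis top (np.float64(-77.81208347884854), np.float64(723.550136891527))
[]schema error: expected keys ax, ay, az, tx, ty, tz, jaw
```

View pics/w1.png

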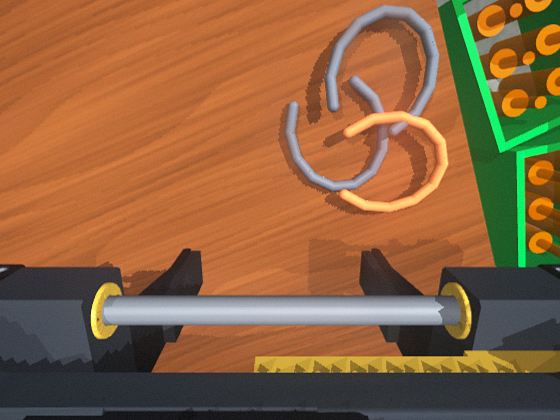

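The arm hasn't moved: the picture still shows the loose horseshoes at the start pose, around (365,120). Each row needs all seven keys, so I'll resend.

```bash
python3 -m pendant '[{"ax":0,"ay":0,"az":0,"tx":-15,"ty":-11,"tz":-20,"jaw":1},{"ax":0,"ay":0,"az":0,"tx":-50,"ty":-36,"tz":-30,"jaw":1},{"ax":0,"ay":0,"az":0,"tx":-98,"ty":-70,"tz":-30,"jaw":1},{"ax":0,"ay":0,"az":0,"tx":-146,"ty":-104,"tz":-30,"jaw":1},{"ax":0,"ay":0,"az":0,"tx":-194,"ty":-138,"tz":-30,"jaw":1},{"ax":0,"ay":0,"az":0,"tx":-242,"ty":-172,"tz":-30,"jaw":1},{"ax":0,"ay":0,"az":0,"tx":-290,"ty":-206,"tz":-30,"jaw":1},{"ax":0,"ay":0,"az":0,"tx":-338,"ty":-240,"tz":-30,"jaw":1},{"ax":0,"ay":0,"az":0,"tx":-386,"ty":-274,"tz":-30,"jaw":1},{"ax":0,"ay":0,"az":0,"tx":-434,"ty":-308,"tz":-30,"jaw":1},{"ax":0,"ay":0,"az":0,"tx":-478,"ty":-339,"tz":-30,"jaw":1},{"ax":0,"ay":0,"az":-1,"tx":-504,"ty":-358,"tz":-30,"jaw":1},{"ax":0,"ay":0,"az":-1,"tx":-515,"ty":-366,"tz":-30,"jaw":1},{"ax":0,"ay":0,"az":-1,"tx":-515,"ty":-366,"tz":-30,"jaw":1},{"ax":0,"ay":0,"az":-1,"tx":-515,"ty":-366,"tz":-30,"jaw":1},{"ax":0,"ay":0,"az":-1,"tx":-515,"ty":-366,"tz":-30,"jaw":1}]'
cat > w.py <<'E'
import sys
from bench import observe, imaging
import cv2, pickle, numpy as np; from h import *
s=observe(); print({k:np.round(s[k],4).tolist() for k in("t","joints","tool_pos","ee_rot","wrist_force")})
d=imaging.get_image("wrist"); pickle.dump(d,open("w.pkl","wb")); cv2.imwrite(sys.argv[1],d["img"][:,:,::-1])
def px(P):
    q=np.array(d["orientation"]).T@(np.array(P)-d["origin"]); return d["cx"]-d["fx"]*q[0]/q[2], d["cy"]+d["fy"]*q[1]/-q[2]*-1
print("expected ball px",px([.640,.0277,.207]),"axis top",px([.5745,.0515,.220]))
b=blobs(d,(0,180,110),(8,255,255),(0,0,560,420),100)[0]; print(b)
for x in b: print(plane(d,*x[0],.207))
E
python3 w.py pics/w2.png
```

```text
t: 2.15
tool_pos: [0.5737, 0.0528, 0.3224]
ee_rot: [[-0.937, 0.35, -0.0], [0.35, 0.937, 0.001], [0.0, 0.001, -1.0]]
wrist_force: [-0.8, 0.4, 0.3]
grip_width: 0.0869
grasp_force: 0.0
{'t': 2.15, 'joints': [-0.5151, 0.2111, 0.4052, 1.5705, -0.085, 1.3773, 1.112], 'tool_pos': [0.5737, 0.0528, 0.3224], 'ee_rot': [[-0.9369, 0.3497, -0.0001], [0.3497, 0.9369, 0.0007], [0.0003, 0.0006, -1.0]], 'wrist_force': [-0.8063, 0.4236, 0.2777]}
expected ball px (np.float64(280.1640010867056), np.float64(325.4469506822254)) axis top (np.float64(279.15363315794804), np.float64(245.67744350711092))
[([304.09, 291.09], 152, [293, 287, 25, 8]), ([291.09, 331.39], 294, [268, 326, 59, 15])]
[0.61892093 0.0539086  0.207     ]
[0.64774765 0.0335362  0.207     ]
```

View pics/w2.png

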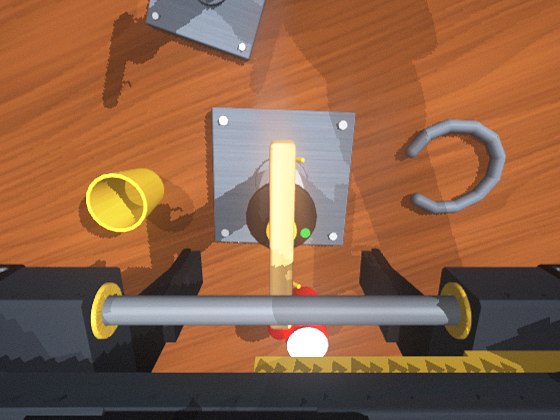

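The fingers straddle the bar: it runs along column 282 from (283,145) to (281,330), with the jaws centred at about 281. The cup (125,200) and horseshoe (455,165) are clear of them. Next: go down 64 mm with a 1 mm correction, then close.

```bash
python3 -m pendant '[{"ax":0,"ay":0,"az":0,"tx":-1,"ty":-1,"tz":15,"jaw":1},{"ax":0,"ay":0,"az":0,"tx":-1,"ty":-1,"tz":35,"jaw":1},{"ax":0,"ay":0,"az":0,"tx":-1,"ty":-1,"tz":52,"jaw":1},{"ax":0,"ay":0,"az":0,"tx":-1,"ty":-1,"tz":62,"jaw":1},{"ax":0,"ay":0,"az":0,"tx":-1,"ty":-1,"tz":64,"jaw":1},{"ax":0,"ay":0,"az":0,"tx":-1,"ty":-1,"tz":64,"jaw":0.5},{"ax":0,"ay":0,"az":0,"tx":-1,"ty":-1,"tz":64,"jaw":0.3},{"ax":0,"ay":0,"az":0,"tx":-1,"ty":-1,"tz":64,"jaw":0.1},{"ax":0,"ay":0,"az":0,"tx":-1,"ty":-1,"tz":64,"jaw":0.1},{"ax":0,"ay":0,"az":0,"tx":-1,"ty":-1,"tz":64,"jaw":0.1},{"ax":0,"ay":0,"az":0,"tx":-1,"ty":-1,"tz":64,"jaw":0.1},{"ax":0,"ay":0,"az":0,"tx":-1,"ty":-1,"tz":64,"jaw":0.1}]' 30
python3 -c "
from bench import observe; s=observe(); print([s[k] for k in('joints','ft_torque','wrist_force')])"
```

```text
t: 3.7
tool_pos: [0.5748, 0.0501, 0.2582]
ee_rot: [[-0.936, 0.352, 0.0], [0.352, 0.936, 0.0], [-0.0, 0.0, -1.0]]
wrist_force: [-0.2, -0.6, 0.0]
grip_width: 0.0252
grasp_force: 0.0
[array([-0.50469007,  0.25236066,  0.4005658 ,  1.65993185, -0.10286108,
        1.25007828,  1.12847997]), array([-0.03558764,  0.02836457,  0.00284089]), array([-0.20813034, -0.58031581,  0.04806685])]
```

```bash
python3 -m pendant '[{"ax":0,"ay":0,"az":0,"tx":0,"ty":0,"tz":0,"jaw":0},{"ax":0,"ay":0,"az":0,"tx":0,"ty":0,"tz":0,"jaw":0},{"ax":0,"ay":0,"az":0,"tx":0,"ty":0,"tz":0,"jaw":0},{"ax":0,"ay":0,"az":0,"tx":0,"ty":0,"tz":0,"jaw":0},{"ax":0,"ay":0,"az":0,"tx":0,"ty":0,"tz":0,"jaw":0}]' 30
python3 -c "
from bench import observe; s=observe(); print([s[k] for k in('ft_torque','wrist_force')])"
```

```text
t: 4.32
tool_pos: [0.5752, 0.0518, 0.2583]
ee_rot: [[-0.937, 0.35, 0.001], [0.35, 0.937, 0.002], [-0.001, 0.002, -1.0]]
wrist_force: [3.9, 6.1, -3.1]
grip_width: 0.0158
grasp_force: 30.0
[array([ 1.08936969, -0.73968618, -0.05698843]), array([ 3.88712291,  6.12169924, -3.05890195])]
```

Gripped at 15.8 mm, with a 7 N side load along +y of the tool. I'll relieve that by 1.5 mm and twist anticlockwise 60° (az negative, since tool z points down).

```bash
python3 -m pendant '[{"ax":0,"ay":0,"az":0,"tx":0,"ty":1.5,"tz":0,"jaw":0},{"ax":0,"ay":0,"az":-3,"tx":0,"ty":1.5,"tz":0,"jaw":0},{"ax":0,"ay":0,"az":-8,"tx":0,"ty":1.5,"tz":0,"jaw":0},{"ax":0,"ay":0,"az":-14,"tx":0,"ty":1.5,"tz":0,"jaw":0},{"ax":0,"ay":0,"az":-20,"tx":0,"ty":1.5,"tz":0,"jaw":0},{"ax":0,"ay":0,"az":-26,"tx":0,"ty":1.5,"tz":0,"jaw":0},{"ax":0,"ay":0,"az":-32,"tx":0,"ty":1.5,"tz":0,"jaw":0},{"ax":0,"ay":0,"az":-38,"tx":0,"ty":1.5,"tz":0,"jaw":0},{"ax":0,"ay":0,"az":-44,"tx":0,"ty":1.5,"tz":0,"jaw":0},{"ax":0,"ay":0,"az":-50,"tx":0,"ty":1.5,"tz":0,"jaw":0},{"ax":0,"ay":0,"az":-55,"tx":0,"ty":1.5,"tz":0,"jaw":0},{"ax":0,"ay":0,"az":-58,"tx":0,"ty":1.5,"tz":0,"jaw":0},{"ax":0,"ay":0,"az":-60,"tx":0,"ty":1.5,"tz":0,"jaw":0},{"ax":0,"ay":0,"az":-60,"tx":0,"ty":1.5,"tz":0,"jaw":0},{"ax":0,"ay":0,"az":-60,"tx":0,"ty":1.5,"tz":0,"jaw":0}]'
cat > st.py <<'E'
from bench import observe; import numpy as np
s=observe(); R=np.array(s["ee_rot"]); print("j",np.round(s["joints"],2),"tq",np.round(s["ft_torque"],3),"F",np.round(s["wrist_force"],2),"pos",np.round(s["tool_pos"],4),"yaw",np.degrees(np.arctan2(-R[1,0],-R[0,0])))
E
python3 st.py; python3 - <<'E'
from bench import imaging; import pickle; from h import *
T=imaging.get_image("top"); S=imaging.get_image("scene"); pickle.dump((S,T),open("i2.pkl","wb"))
for d,bx in((S,(235,150,330,260)),(T,(250,150,335,215))): print(blobs(d,(0,180,110),(8,255,255),bx,4)[0])
c=np.hstack([cv2.resize(d["img"][y:y+110,x:x+90],None,fx=4.4,fy=4.4,interpolation=cv2.INTER_CUBIC) for d,x,y in((S,225,172),(T,252,145))])
cv2.imwrite("pics/crop2.png",c[:,:,::-1])
E
```

```text
t: 6.2
tool_pos: [0.5754, 0.0525, 0.2583]
ee_rot: [[-0.772, -0.636, 0.0], [-0.636, 0.772, 0.001], [-0.001, 0.001, -1.0]]
wrist_force: [1.3, 6.1, -1.8]
grip_width: 0.0157
grasp_force: 30.0
j [-0.4   0.25  0.27  1.65 -0.07  1.25  2.15] tq [ 1.092 -0.275  0.034] F [ 1.3   6.05 -1.84] pos [0.5754 0.0525 0.2583] yaw 39.46755201297044
[([282.58, 215.49], 43, [279, 211, 9, 9])]
[([272.8, 174.3], 10, [272, 172, 3, 5])]
```

View pics/crop2.png

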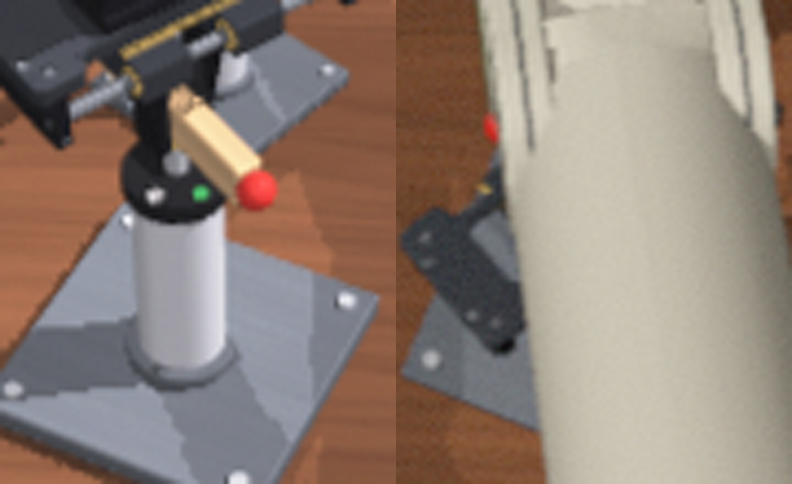

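The bar turned with the gripper: the red ball is now at scene (282.6,215.5), out over the green dot (270.5,215.8). Pull up 40 mm first (below the earliest buffer touch at 50 mm), then use the vertical force as the baseline.

```bash
python3 - <<'E'
import pickle; from h import *
S,T=pickle.load(open("i2.pkl","rb")); p=plane(S,282.6,215.5,.207); print(p,np.degrees(np.arctan2(p[1]-.0525,p[0]-.5752)))
E
python3 -m pendant '[{"ax":0,"ay":0,"az":0,"tx":-0.7,"ty":0.7,"tz":-2,"jaw":0},{"ax":0,"ay":0,"az":0,"tx":-0.7,"ty":0.7,"tz":-5,"jaw":0},{"ax":0,"ay":0,"az":0,"tx":-0.7,"ty":0.7,"tz":-10,"jaw":0},{"ax":0,"ay":0,"az":0,"tx":-0.7,"ty":0.7,"tz":-15,"jaw":0},{"ax":0,"ay":0,"az":0,"tx":-0.7,"ty":0.7,"tz":-20,"jaw":0},{"ax":0,"ay":0,"az":0,"tx":-0.7,"ty":0.7,"tz":-25,"jaw":0}]'; python3 st.py
python3 -m pendant '[{"ax":0,"ay":0,"az":0,"tx":0,"ty":0,"tz":-4,"jaw":0},{"ax":0,"ay":0,"az":0,"tx":0,"ty":0,"tz":-9,"jaw":0},{"ax":0,"ay":0,"az":0,"tx":0,"ty":0,"tz":-13,"jaw":0},{"ax":0,"ay":0,"az":0,"tx":0,"ty":0,"tz":-16,"jaw":0},{"ax":0,"ay":0,"az":0,"tx":0,"ty":0,"tz":-18,"jaw":0},{"ax":0,"ay":0,"az":0,"tx":0,"ty":0,"tz":-20,"jaw":0}]'; python3 st.py
```

```text
[0.63193117 0.09861048 0.207     ] 39.10383600394366
t: 7.05
tool_pos: [0.5753, 0.0526, 0.2836]
ee_rot: [[-0.773, -0.635, -0.0], [-0.635, 0.773, 0.0], [-0.0, 0.0, -1.0]]
wrist_force: [2.2, 5.5, -5.0]
grip_width: 0.0157
grasp_force: 30.0
j [-0.4   0.23  0.28  1.62 -0.07  1.3   2.14] tq [ 0.976 -0.503  0.074] F [ 2.18  5.54 -4.99] pos [0.5753 0.0526 0.2836] yaw 39.41821513586502
t: 7.8
tool_pos: [0.5753, 0.0525, 0.3033]
ee_rot: [[-0.773, -0.635, -0.0], [-0.635, 0.773, 0.0], [-0.0, 0.0, -1.0]]
wrist_force: [1.7, 5.1, -5.3]
grip_width: 0.0158
grasp_force: 30.0
j [-0.41  0.22  0.28  1.59 -0.06  1.34  2.14] tq [ 1.047 -0.421  0.019] F [ 1.71  5.14 -5.29] pos [0.5753 0.0525 0.3033] yaw 39.41405706998985
```

Unlocked and sliding: 45 mm up, baseline −5.2 N (weight plus friction). Now creep up in 2 mm calls, stopping once the force passes −8 N.

```bash
cat > ok.py <<'E'
from bench import observe; import numpy as np, sys
s=observe(); print(round(s["t"],2),"rise",round((s["tool_pos"][2]-.2583)*1e3,2),"Fz",round(s["wrist_force"][2],2)); sys.exit(s["wrist_force"][2]<-8)
E
python3 -m pendant '[{"ax":0,"ay":0,"az":0,"tx":0,"ty":0,"tz":-0.7,"jaw":0},{"ax":0,"ay":0,"az":0,"tx":0,"ty":0,"tz":-1.4,"jaw":0},{"ax":0,"ay":0,"az":0,"tx":0,"ty":0,"tz":-2,"jaw":0}]' >/dev/null && python3 ok.py &&
python3 -m pendant '[{"ax":0,"ay":0,"az":0,"tx":0,"ty":0,"tz":-0.7,"jaw":0},{"ax":0,"ay":0,"az":0,"tx":0,"ty":0,"tz":-1.4,"jaw":0},{"ax":0,"ay":0,"az":0,"tx":0,"ty":0,"tz":-2,"jaw":0}]' >/dev/null && python3 ok.py &&
python3 -m pendant '[{"ax":0,"ay":0,"az":0,"tx":0,"ty":0,"tz":-0.7,"jaw":0},{"ax":0,"ay":0,"az":0,"tx":0,"ty":0,"tz":-1.4,"jaw":0},{"ax":0,"ay":0,"az":0,"tx":0,"ty":0,"tz":-2,"jaw":0}]' >/dev/null && python3 ok.py &&
python3 -m pendant '[{"ax":0,"ay":0,"az":0,"tx":0,"ty":0,"tz":-0.7,"jaw":0},{"ax":0,"ay":0,"az":0,"tx":0,"ty":0,"tz":-1.4,"jaw":0},{"ax":0,"ay":0,"az":0,"tx":0,"ty":0,"tz":-2,"jaw":0}]' >/dev/null && python3 ok.py &&
python3 -m pendant '[{"ax":0,"ay":0,"az":0,"tx":0,"ty":0,"tz":-0.7,"jaw":0},{"ax":0,"ay":0,"az":0,"tx":0,"ty":0,"tz":-1.4,"jaw":0},{"ax":0,"ay":0,"az":0,"tx":0,"ty":0,"tz":-2,"jaw":0}]' >/dev/null && python3 ok.py &&
python3 -m pendant '[{"ax":0,"ay":0,"az":0,"tx":0,"ty":0,"tz":-0.7,"jaw":0},{"ax":0,"ay":0,"az":0,"tx":0,"ty":0,"tz":-1.4,"jaw":0},{"ax":0,"ay":0,"az":0,"tx":0,"ty":0,"tz":-2,"jaw":0}]' >/dev/null && python3 ok.py
```

```text
8.18 rise 46.99 Fz -4.99False
```

```bash
sed -i 's/sys.exit(\(.*\))$/sys.exit(int(\1))/' ok.py
python3 -m pendant '[{"ax":0,"ay":0,"az":0,"tx":0,"ty":0,"tz":-0.7,"jaw":0},{"ax":0,"ay":0,"az":0,"tx":0,"ty":0,"tz":-1.4,"jaw":0},{"ax":0,"ay":0,"az":0,"tx":0,"ty":0,"tz":-2,"jaw":0}]' >/dev/null && python3 ok.py &&
python3 -m pendant '[{"ax":0,"ay":0,"az":0,"tx":0,"ty":0,"tz":-0.7,"jaw":0},{"ax":0,"ay":0,"az":0,"tx":0,"ty":0,"tz":-1.4,"jaw":0},{"ax":0,"ay":0,"az":0,"tx":0,"ty":0,"tz":-2,"jaw":0}]' >/dev/null && python3 ok.py &&
python3 -m pendant '[{"ax":0,"ay":0,"az":0,"tx":0,"ty":0,"tz":-0.7,"jaw":0},{"ax":0,"ay":0,"az":0,"tx":0,"ty":0,"tz":-1.4,"jaw":0},{"ax":0,"ay":0,"az":0,"tx":0,"ty":0,"tz":-2,"jaw":0}]' >/dev/null && python3 ok.py &&
python3 -m pendant '[{"ax":0,"ay":0,"az":0,"tx":0,"ty":0,"tz":-0.7,"jaw":0},{"ax":0,"ay":0,"az":0,"tx":0,"ty":0,"tz":-1.4,"jaw":0},{"ax":0,"ay":0,"az":0,"tx":0,"ty":0,"tz":-2,"jaw":0}]' >/dev/null && python3 ok.py &&
python3 -m pendant '[{"ax":0,"ay":0,"az":0,"tx":0,"ty":0,"tz":-0.7,"jaw":0},{"ax":0,"ay":0,"az":0,"tx":0,"ty":0,"tz":-1.4,"jaw":0},{"ax":0,"ay":0,"az":0,"tx":0,"ty":0,"tz":-2,"jaw":0}]' >/dev/null && python3 ok.py &&
python3 -m pendant '[{"ax":0,"ay":0,"az":0,"tx":0,"ty":0,"tz":-0.7,"jaw":0},{"ax":0,"ay":0,"az":0,"tx":0,"ty":0,"tz":-1.4,"jaw":0},{"ax":0,"ay":0,"az":0,"tx":0,"ty":0,"tz":-2,"jaw":0}]' >/dev/null && python3 ok.py
```

```text
8.55 rise 48.96 Fz -5.24
8.93 rise 50.95 Fz -4.98
9.3 rise 52.95 Fz -4.59
9.68 rise 54.98 Fz -4.45
10.05 rise 56.97 Fz -4.2
10.43 rise 58.96 Fz -4.76
```

```bash
python3 -m pendant '[{"ax":0,"ay":0,"az":0,"tx":0,"ty":0,"tz":-0.7,"jaw":0},{"ax":0,"ay":0,"az":0,"tx":0,"ty":0,"tz":-1.4,"jaw":0},{"ax":0,"ay":0,"az":0,"tx":0,"ty":0,"tz":-2,"jaw":0}]' >/dev/null && python3 ok.py &&
python3 -m pendant '[{"ax":0,"ay":0,"az":0,"tx":0,"ty":0,"tz":-0.7,"jaw":0},{"ax":0,"ay":0,"az":0,"tx":0,"ty":0,"tz":-1.4,"jaw":0},{"ax":0,"ay":0,"az":0,"tx":0,"ty":0,"tz":-2,"jaw":0}]' >/dev/null && python3 ok.py &&
python3 -m pendant '[{"ax":0,"ay":0,"az":0,"tx":0,"ty":0,"tz":-0.7,"jaw":0},{"ax":0,"ay":0,"az":0,"tx":0,"ty":0,"tz":-1.4,"jaw":0},{"ax":0,"ay":0,"az":0,"tx":0,"ty":0,"tz":-2,"jaw":0}]' >/dev/null && python3 ok.py &&
python3 -m pendant '[{"ax":0,"ay":0,"az":0,"tx":0,"ty":0,"tz":-0.7,"jaw":0},{"ax":0,"ay":0,"az":0,"tx":0,"ty":0,"tz":-1.4,"jaw":0},{"ax":0,"ay":0,"az":0,"tx":0,"ty":0,"tz":-2,"jaw":0}]' >/dev/null && python3 ok.py &&
python3 -m pendant '[{"ax":0,"ay":0,"az":0,"tx":0,"ty":0,"tz":-0.7,"jaw":0},{"ax":0,"ay":0,"az":0,"tx":0,"ty":0,"tz":-1.4,"jaw":0},{"ax":0,"ay":0,"az":0,"tx":0,"ty":0,"tz":-2,"jaw":0}]' >/dev/null && python3 ok.py &&
python3 -m pendant '[{"ax":0,"ay":0,"az":0,"tx":0,"ty":0,"tz":-0.7,"jaw":0},{"ax":0,"ay":0,"az":0,"tx":0,"ty":0,"tz":-1.4,"jaw":0},{"ax":0,"ay":0,"az":0,"tx":0,"ty":0,"tz":-2,"jaw":0}]' >/dev/null && python3 ok.py &&
python3 -m pendant '[{"ax":0,"ay":0,"az":0,"tx":0,"ty":0,"tz":-0.7,"jaw":0},{"ax":0,"ay":0,"az":0,"tx":0,"ty":0,"tz":-1.4,"jaw":0},{"ax":0,"ay":0,"az":0,"tx":0,"ty":0,"tz":-2,"jaw":0}]' >/dev/null && python3 ok.py &&
python3 -m pendant '[{"ax":0,"ay":0,"az":0,"tx":0,"ty":0,"tz":-0.7,"jaw":0},{"ax":0,"ay":0,"az":0,"tx":0,"ty":0,"tz":-1.4,"jaw":0},{"ax":0,"ay":0,"az":0,"tx":0,"ty":0,"tz":-2,"jaw":0}]' >/dev/null && python3 ok.py
```

```text
10.8 rise 60.97 Fz -4.58
11.18 rise 62.95 Fz -4.47
11.55 rise 64.97 Fz -5.24
11.93 rise 66.95 Fz -4.96
12.3 rise 68.93 Fz -5.54
12.68 rise 70.61 Fz -9.03
```

```bash
python3 -m pendant '[{"ax":0,"ay":0,"az":0,"tx":0,"ty":0,"tz":0,"jaw":0},{"ax":0,"ay":0,"az":0,"tx":0,"ty":0,"tz":0,"jaw":0},{"ax":0,"ay":0,"az":0,"tx":0,"ty":0,"tz":0,"jaw":0}]' >/dev/null ; python3 ok.py
python3 -m pendant '[{"ax":0,"ay":0,"az":0,"tx":0,"ty":0,"tz":-0.5,"jaw":0},{"ax":0,"ay":0,"az":0,"tx":0,"ty":0,"tz":-1,"jaw":0},{"ax":0,"ay":0,"az":0,"tx":0,"ty":0,"tz":-1,"jaw":0},{"ax":0,"ay":0,"az":0,"tx":0,"ty":0,"tz":-1,"jaw":0}]' >/dev/null ; python3 ok.py; python3 st.py
```

```text
13.05 rise 70.58 Fz -7.19
13.55 rise 71.12 Fz -10.09
j [-0.41  0.21  0.28  1.55 -0.06  1.39  2.14] tq [ 1.115 -0.929  0.027] F [  4.14   4.89 -10.09] pos [0.5753 0.0525 0.3294] yaw 39.41320484834884
```

Buffer touched at about 70.5 mm. Now at 71.1 mm with about 5 N extra, which is mid-window. Twist clockwise in two parts, checking the torque.

```bash
python3 -m pendant '[{"ax":0,"ay":0,"az":3,"tx":0,"ty":0,"tz":0,"jaw":0},{"ax":0,"ay":0,"az":8,"tx":0,"ty":0,"tz":0,"jaw":0},{"ax":0,"ay":0,"az":13,"tx":0,"ty":0,"tz":0,"jaw":0},{"ax":0,"ay":0,"az":18,"tx":0,"ty":0,"tz":0,"jaw":0},{"ax":0,"ay":0,"az":22,"tx":0,"ty":0,"tz":0,"jaw":0},{"ax":0,"ay":0,"az":25,"tx":0,"ty":0,"tz":0,"jaw":0}]' >/dev/null ; python3 ok.py; python3 st.py
```

```text
14.3 rise 71.14 Fz -10.01
j [-0.44  0.21  0.32  1.55 -0.07  1.39  1.7 ] tq [ 0.968 -0.977  0.04 ] F [  4.51   4.41 -10.01] pos [0.5753 0.0524 0.3294] yaw 14.293380810202693
```

```bash
python3 -m pendant '[{"ax":0,"ay":0,"az":3,"tx":0,"ty":0,"tz":0,"jaw":0},{"ax":0,"ay":0,"az":8,"tx":0,"ty":0,"tz":0,"jaw":0},{"ax":0,"ay":0,"az":13,"tx":0,"ty":0,"tz":0,"jaw":0},{"ax":0,"ay":0,"az":18,"tx":0,"ty":0,"tz":0,"jaw":0},{"ax":0,"ay":0,"az":23,"tx":0,"ty":0,"tz":0,"jaw":0},{"ax":0,"ay":0,"az":28,"tx":0,"ty":0,"tz":0,"jaw":0},{"ax":0,"ay":0,"az":33,"tx":0,"ty":0,"tz":0,"jaw":0},{"ax":0,"ay":0,"az":36,"tx":0,"ty":0,"tz":0,"jaw":0},{"ax":0,"ay":0,"az":36,"tx":0,"ty":0,"tz":0,"jaw":0}]' >/dev/null ; python3 ok.py; python3 st.py
python3 -m pendant '[{"ax":0,"ay":0,"az":0.7,"tx":0,"ty":0,"tz":0,"jaw":0},{"ax":0,"ay":0,"az":1.5,"tx":0,"ty":0,"tz":0,"jaw":0},{"ax":0,"ay":0,"az":1.5,"tx":0,"ty":0,"tz":0,"jaw":0}]' >/dev/null ; python3 st.py
```

```text
15.43 rise 71.15 Fz -9.94
j [-0.5   0.21  0.38  1.55 -0.08  1.39  1.09] tq [ 0.787 -0.892 -0.048] F [ 4.8   3.62 -9.94] pos [0.5753 0.0522 0.3294] yaw -21.656395390860244
j [-0.5   0.21  0.39  1.55 -0.08  1.39  1.06] tq [ 0.748 -0.976  0.003] F [  3.55   3.35 -10.15] pos [0.5753 0.0522 0.3294] yaw -23.1219457749369
```

No rib torque and the bar is back at its start yaw. I'll turn 2.5° further for certainty and lower 2 mm onto the notch floor.

```bash
python3 -m pendant '[{"ax":0,"ay":0,"az":1,"tx":0,"ty":0,"tz":0,"jaw":0},{"ax":0,"ay":0,"az":2,"tx":0,"ty":0,"tz":0,"jaw":0},{"ax":0,"ay":0,"az":2.5,"tx":0,"ty":0,"tz":0,"jaw":0},{"ax":0,"ay":0,"az":2.5,"tx":0,"ty":0,"tz":0,"jaw":0}]' >/dev/null ; python3 st.py
python3 -m pendant '[{"ax":0,"ay":0,"az":0,"tx":0,"ty":0.5,"tz":0.7,"jaw":0},{"ax":0,"ay":0,"az":0,"tx":0,"ty":0.8,"tz":1.4,"jaw":0},{"ax":0,"ay":0,"az":0,"tx":0,"ty":0.8,"tz":2,"jaw":0},{"ax":0,"ay":0,"az":0,"tx":0,"ty":0.8,"tz":2.3,"jaw":0},{"ax":0,"ay":0,"az":0,"tx":0,"ty":0.8,"tz":2.3,"jaw":0}]' >/dev/null ; python3 ok.py; python3 st.py
```

```text
j [-0.5   0.21  0.39  1.55 -0.08  1.39  1.02] tq [ 0.785 -0.948 -0.015] F [  3.72   3.22 -10.67] pos [0.5753 0.0521 0.3295] yaw -25.618370368565227
16.93 rise 69.78 Fz -2.94
j [-0.5   0.21  0.39  1.56 -0.08  1.39  1.02] tq [-0.515  0.308 -0.027] F [-1.19 -1.65 -2.94] pos [0.5756 0.0525 0.3281] yaw -25.62947024701849
```

```bash
python3 -m pendant '[{"ax":0,"ay":0,"az":0,"tx":0,"ty":-0.2,"tz":0.5,"jaw":0},{"ax":0,"ay":0,"az":0,"tx":0,"ty":-0.2,"tz":1,"jaw":0},{"ax":0,"ay":0,"az":0,"tx":0,"ty":-0.2,"tz":1.5,"jaw":0},{"ax":0,"ay":0,"az":0,"tx":0,"ty":-0.2,"tz":1.5,"jaw":0}]' >/dev/null ; python3 ok.py; python3 st.py
```

```text
17.43 rise 68.85 Fz 4.95
j [-0.5   0.21  0.39  1.56 -0.08  1.39  1.02] tq [-0.94   0.909  0.021] F [-3.86 -3.99  4.95] pos [0.5757 0.0526 0.3272] yaw -25.61368010852688
```

The notch floor carries it at 68.9 mm (about 1.5 mm below touch), so it is locked. Ease off, open, and retreat straight up.

```bash
python3 -m pendant '[{"ax":0,"ay":0,"az":0,"tx":0,"ty":-0.5,"tz":-0.5,"jaw":0},{"ax":0,"ay":0,"az":0,"tx":0,"ty":-0.5,"tz":-0.5,"jaw":0.3},{"ax":0,"ay":0,"az":0,"tx":0,"ty":-0.5,"tz":-0.5,"jaw":0.6},{"ax":0,"ay":0,"az":0,"tx":0,"ty":-0.5,"tz":-0.5,"jaw":0.6},{"ax":0,"ay":0,"az":0,"tx":0,"ty":-0.5,"tz":-0.5,"jaw":0.6},{"ax":0,"ay":0,"az":0,"tx":0,"ty":-0.5,"tz":-0.5,"jaw":0.6},{"ax":0,"ay":0,"az":0,"tx":0,"ty":-0.5,"tz":-0.5,"jaw":0.6}]' ; python3 ok.py
python3 -m pendant '[{"ax":0,"ay":0,"az":0,"tx":0,"ty":0,"tz":-5,"jaw":0.6},{"ax":0,"ay":0,"az":0,"tx":0,"ty":0,"tz":-20,"jaw":0.6},{"ax":0,"ay":0,"az":0,"tx":0,"ty":0,"tz":-40,"jaw":0.6},{"ax":0,"ay":0,"az":0,"tx":0,"ty":0,"tz":-60,"jaw":0.6},{"ax":0,"ay":0,"az":0,"tx":0,"ty":0,"tz":-75,"jaw":0.6},{"ax":0,"ay":0,"az":0,"tx":0,"ty":0,"tz":-80,"jaw":0.6},{"ax":0,"ay":0,"az":0,"tx":0,"ty":0,"tz":-80,"jaw":0.6},{"ax":0,"ay":0,"az":0,"tx":0,"ty":0,"tz":-80,"jaw":0.6}]'
python3 - <<'E'
from bench import imaging; from h import *
S=imaging.get_image("scene")
b=blobs(S,(0,180,110),(8,255,255),(225,140,300,240),4)[0]; print(b)
for x in b: p=plane(S,*x[0],.207+.069); print(p,np.hypot(p[0]-.5755,p[1]-.0525),np.degrees(np.arctan2(p[1]-.0525,p[0]-.5755)))
cv2.imwrite("pics/s3.png",S["img"][:,:,::-1])
E
```

```text
t: 18.3
tool_pos: [0.5754, 0.0526, 0.3269]
ee_rot: [[-0.902, 0.432, 0.0], [0.432, 0.902, 0.0], [0.0, 0.0, -1.0]]
wrist_force: [-0.2, 0.3, -0.1]
grip_width: 0.0516
grasp_force: 0.0
18.3 rise 68.62 Fz -0.11
t: 19.3
tool_pos: [0.5752, 0.0526, 0.4062]
ee_rot: [[-0.902, 0.432, -0.001], [0.432, 0.902, -0.0], [0.001, -0.001, -1.0]]
wrist_force: [0.6, -0.3, 1.1]
grip_width: 0.0523
grasp_force: 0.0
[([260.42, 161.58], 12, [259, 160, 5, 4]), ([244.63, 193.88], 51, [241, 189, 9, 9])]
[0.5415212  0.04539436 0.276     ] 0.03471381471700629 -168.18852861948488
[0.64148398 0.02284381 0.276     ] 0.07234207230270673 -24.20131360827417
```

View pics/s3.png

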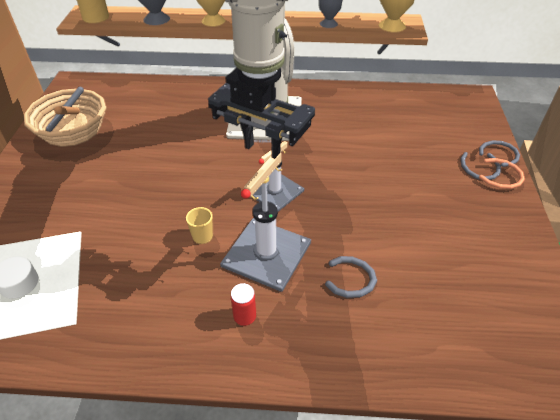

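The mast stands raised by itself with the ball at (244.6,193.9), over the white dot at radius 72 mm and the 69 mm raised height. The gripper is clear above, and the cup, tin and horseshoe haven't moved. Handing in.

```bash
python3 -c "
from bench import order; print(order.sign_off())"
```

```text
the job is handed in; nothing more can be done
None
```

The larger stand is raised about 69 mm, twisted back and locked on its notch; it stands by itself with the gripper clear and the other wares unmoved, handed in at about 19 s of the 45 s limit (the sign-off returned no verdict).

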